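# Hang the serving board and the cutlery basket under the kitchen shelf

## Robot

A 6-joint arm with a two-finger parallel gripper is mounted at the origin on the work surface. World frame = base frame: x ahead of the robot, y to its left, z up, the work surface at z = 0. Lengths are in m, angles in rad, forces in N, time in s.
With the tool pointing down it reaches from about 0.225 to 0.725 m from the base axis. Payload 3.1 kg.
Tool frame: the origin (TCP) lies at the very end of the fingers, on their centre line; the grasp point (between the pads) lies 19 mm behind it; z points along the fingers, y is the line along which they close (so a half turn about z gives the same grasp; the last joint's range is limited). The gripper opens to 85 mm and grips with 20 to 120 N. Pads are 22 mm wide; open, the fingers measure 114 mm over their backs; the gripper's body (76 mm by 85 mm) begins 54 mm behind the grasp point. The pads swing forward as they close: fully open they stand 13 mm farther back than shut.
Start: joints at [-1.241, 0.048, 0.099, 1.622, 0, 1.443], TCP at [0.232, -0.471, 0.231] pointing down, gripper open.
Joint ranges: [-2.91, 2.91], [-0.99, 1.94], [-1.21, 1.42], [-2.12, 2.29], [-1.49, 1.47], [-3.14, 3.14]. Speed limits (rad/s): [2.79, 2.79, 3.14, 3.14, 3.14, 3.14].

## Interface

Orientations are given as [roll, pitch, yaw] about the fixed x, y, z axes, in that order (R = Rz(yaw) Ry(pitch) Rx(roll)).
In Python, from cell import * gives the robot as it stands. The module is installed in compiled form; this text tells all that it offers.
- The arm moves only by the tool move_arm, never from a script. Its argument "increments" is a list that holds one entry, the list of rows, each a list of 7 numbers: the turn, a rotation vector about the tool's x, y, z as a fraction of full scale, then the shift along the tool's x, y, z as a fraction of full scale, then the opening, from -1 (shut) to 1 (fully open). In form: [[[rx, ry, rz, x, y, z, hand], ...]]. A call has 1 to 20 rows; each row is the pose to reach, as a shift and turn from the pose commanded when the call began, along the tool's axes at that moment; what a row does not reach only later rows make up. Full scale, the value 1, is 400 mm for a shift and 90 degrees for a turn. A row lasts 1/8 s, in which the tool goes at most 62.5 mm and 10.7 degrees, less where a joint would pass 70% of its speed; a pose out of reach is approached as far as the arm can. A call with a number of a shift or a turn outside -1 to 1 is refused whole. A call with a gripper value outside its range is refused whole. The fingers move at their own pace and stop on an object; "squeeze" is the grip in N (left out, the last holds). Time passes only in rows, so rows that repeat a pose let the fingers close. It gives the time, the measured TCP pose, the force, the opening and the grip force at its end, in the units of the state.
- state(): the state, without advancing time (a new reading comes with each control period).
- capture(name): name is "side" or "top" or "wrist"; returns a dict with "pixels" (400x640x3 uint8, blue, green, red), "vertical_fov" (degrees; the focal length in pixels is half the picture's height over the tangent of half this angle, whatever the lens; pixels are square), "cx", "cy" (the principal point, pixels), "extrinsics" (4x4, takes a point from camera to world coordinates). Camera axes: x right, y down, z forward; pixel columns grow to the right and rows downward; lengths in m; the calibration is good to about 2 mm. A picture is of the moment at which its call begins. There is no depth.
- hand_in(): hands the job in; it is judged then, once.
The state is a dict: "time": time; "joint_positions": joint angles; "qvel": joint speeds; "effort": joint torques, N m; "tool_pos": TCP position; "eef_rot": TCP orientation; "wrist_force": force on the tool from outside, world axes, zero at the start; "ft_torque": the same for the moment, N m; "opening": finger opening in m; "gripper_force": force on a finger pad.
Only numpy, scipy, OpenCV 4.12 (cv2) and the standard library are available. Lean on these libraries where they do the work, as an engineer would, in place of code of your own. Each camera call takes 0.05 s, during which the arm holds its last target. There are 200 camera calls.

## Task

Tidy the kitchenette: first lift the small wooden serving board out of its stand and hang it by the hole in its neck on the straight ball-tipped peg under the shelf, then hang the steel cutlery basket by its loop handle on the upturned hook beside it. Let both hang freely, and leave the other kitchen things where they are.

Things in the scene. Friction and masses are not known exactly. Their poses are not given: they have to be found in the camera images.
- board: Wooden paddle-shaped serving board, 12 mm thick (its x), standing upright on its blade in the stand at the start. Blade 100 mm wide (y), 100 mm high; above it a neck 46 mm wide (y), from 100 to 175 mm above the lower edge. Origin: middle of the lower edge; z up to the neck. 0.22 kg or so. It is the same from front and back.
- board_eye (a point): Centre of the 28 mm round through hole in the board's neck, 150 mm above the board's lower edge; the hole runs along the board's x. Held across the neck (46 mm, along y), the hole stays free.
- stand: Fixed white slotted stand for the board: base 70 x 120 mm, 10 mm thick, two ribs up to 38 mm high with a 14.6 mm slot along its y between them; the board's lower edge stands 10 mm above the counter. Origin: centre of the underside.
- basket: Open steel cutlery basket, 92 (x) by 84 (y) mm, 75 mm high. On its middle divider (x = 0, along y) stands a loop handle: two flat straps 16 mm wide (x), 5 mm thick, 54 mm over their outsides (y), and a top bar 159 to 165 mm above the bottom. Window in the loop 44 mm wide, 84 mm high. Origin: centre of the underside, z up. About 0.3 kg. Same after half a turn.
- basket_loop (a point): Middle of the underside of the basket handle's top bar (159 mm above the bottom): the point that rests on the hook. The loop can be held across its two straps (54 mm, along y) and the window stays free.
- hook: Fixed J-shaped hook of 8 mm steel wire under the shelf, tip turned up. Origin: top of its level seat, where the bar should rest, 250 mm above the counter. Points to its own -x (to the robot), y along the shelf, z up. Seat from x = -18 to +36 mm; tip at x = -32 mm, 19 mm above the seat; vertical wire to the shelf at x = +50 mm. Hook and peg swap places from run to run.
- peg: Fixed straight, level steel peg of 10 mm diameter with a 16 mm ball on its tip, under the shelf, pointing to its own -x (to the robot). Origin: on its axis near the middle, 250 mm above the counter; y along the shelf, z up. The axis runs along x from +47 mm (vertical wire to the shelf) to the ball's centre at -37 mm; the board should hang between ball and wire.
- rack: Fixed slatted shelf on two posts. Origin: on the counter below the middle of the front edge; x away from the robot. Two white slats 660 mm long (y), together 80 mm deep, underside 360 mm up; 16 mm posts at x = 66, y = +-310 mm. The front edge is just above hook and peg (their origins at x = -5): an upright gripper has no room, tilt it 25 to 45 degrees, fingers forward and down.
- bowl: White bowl, 110 mm across, 45 mm high; origin at the underside. Leave alone.
- mill: Copper pepper mill, 108 mm high, 52 mm across; origin at the underside. Leave alone.
- mill2: Copper salt mill, 92 mm high, 52 mm across; origin at the underside. Leave alone.
- mug: White mug, 80 mm across, 90 mm high; origin at the underside. Leave alone.
- spoon: Wooden spoon, 170 mm long along its x, lying on the counter; origin at the underside. Leave alone.

How it is judged:
On the way, in this order (a step that is already met when the one before it is completed fails the run):
1. The board hangs on the peg: the peg goes through the hole in its neck and carries it, the gripper has let go and the board is still (x of board_eye in the frame of peg between -0.03 and 0.045 m and y of board_eye in the frame of peg between -0.013 and 0.013 m and z of board_eye in the frame of peg between -0.04 and 0.015 m and contact force between board and peg above 0.5 N and linear speed of board below 0.03 m/s and angular speed of board below 0.3 rad/s and contact force between board and the fingers below 0.05 N and angle between board's own z axis and vertical below 0.3 rad), for 0.3 s.
2. Then the basket hangs on the hook: the top bar of its loop handle rests on the hook's seat behind the upturned tip, the gripper has let go and the basket is still (x of basket_loop in the frame of hook between -0.026 and 0.045 m and y of basket_loop in the frame of hook between -0.024 and 0.024 m and z of basket_loop in the frame of hook between -0.012 and 0.015 m and contact force between basket and hook above 0.8 N and linear speed of basket below 0.03 m/s and angular speed of basket below 0.3 rad/s and contact force between basket and the fingers below 0.05 N and angle between basket's own z axis and vertical below 0.3 rad), for 0.3 s.
At the end, for the whole second after the job is handed in: Board hangs on the peg: peg through its hole (hole centre within 13 mm sideways of the peg, between ball tip and back wire). Basket hangs by its top bar on the hook seat behind the tip (bar within 12 mm of seat height). Both within 17 degrees of upright, at rest, carried by peg and hook, let go (all of step 1 and all of step 2); the robot touches nothing.
It fails at once if A bystander (bowl, mills, mug or spoon) is moved by more than 30 mm (distance of any of bowl, mill, mill2, mug, spoon from where it was at the start of the episode above 0.03 m).
It fails at once if The robot presses against the shelf with more than 20 N (contact force between any of the arm, the fingers and rack above 20 N).
It also fails if it takes over 72 s, if anything falls off the work surface, if the arm or the gripper's body presses on something with over 40 N, if the wrist force passes 120 N, or if a joint passes its speed limit or range.

## Working session

There is one attempt and no reset: what is moved stays moved. The work goes in short steps, Python scripts to look and compute and a tool call to move; the robot and the scene stay as the last step left them, time stands still between calls to the robot, and variables do not carry over. Pictures are saved under pics/ and viewed, at most 10 in all, crops included, and the job is handed in when it is done.

Besides the shell and the picture viewer there is one more tool, called as name(argument=value, ...) on one line, values as JSON. move_arm: Moves the arm, as the interface text tells. Its arguments: {"type":"object","properties":{"increments":{"type":"array"},"squeeze":{"type":"number"}},"required":["increments"]}

```bash
mkdir -p pics
python3 - <<'E'
from cell import *
import cv2,numpy as np
for n in("side","top"):
    c=capture(n); cv2.imwrite(f"pics/{n}0.png",c["pixels"]); print(n,c["vertical_fov"],c["cx"],c["cy"],np.round(c["extrinsics"],4).tolist())
s=state(); print(s)
E
```

```text
side 45.249804384750696 321.1586501093846 198.9519130375577 [[-0.951, -0.241, 0.1937, 0.2414], [-0.3092, 0.7402, -0.597, 0.9474], [0.0005, -0.6277, -0.7785, 1.3296], [0.0, 0.0, 0.0, 1.0]]
top 44.175972803130804 308.10242741437486 198.742170671275 [[-0.0053, -0.9848, 0.1735, 0.3051], [-1.0, 0.0041, -0.0073, 0.0239], [0.0065, -0.1736, -0.9848, 1.557], [0.0, 0.0, 0.0, 1.0]]
{'time': 0.1, 'joint_positions': array([-1.24077047e+00,  4.87184234e-02,  9.77517131e-02,  1.62199484e+00,
        8.00217483e-06,  1.44301265e+00]), 'qvel': array([-0.00138854, -0.00070281,  0.0042172 , -0.00080005, -0.00073046,
        0.00026212]), 'effort': array([ 2.70194927e-03, -3.39849043e+01,  3.20936251e+01,  1.58335740e-02,
       -9.73978990e-05,  1.08137942e-05]), 'tool_pos': array([ 0.23186107, -0.47041411,  0.2302111 ]), 'eef_rot': array([-3.13944611e+00, -2.83864002e-04,  4.57809226e-01]), 'wrist_force': array([ 0.78792918, -0.13968986, -0.43627769]), 'ft_torque': array([-0.02171715,  0.01551968, -0.0248597 ]), 'gripper_force': 0.0, 'opening': 0.08557670449369947}
```

View pics/side0.png

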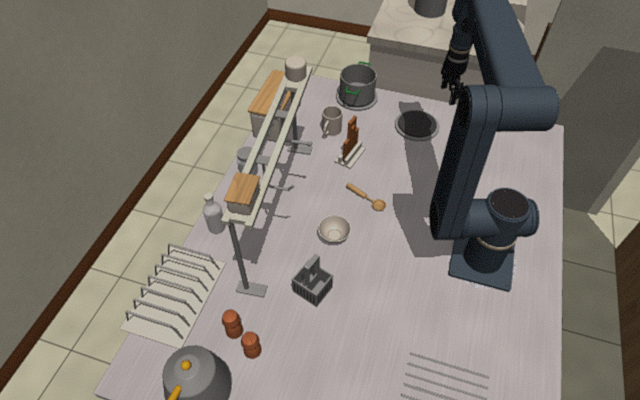

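View pics/top0.png

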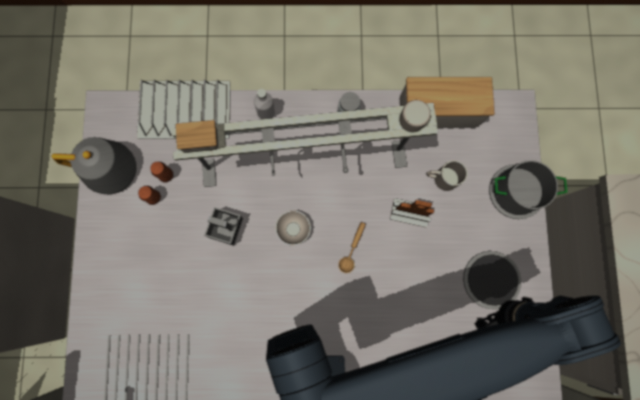

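The side view shows the board in its stand near (350,140), the basket at (313,282) and the rack from (235,210) to (305,75). In the top view the board is at (412,207), the basket at (227,226), and the hook and peg are near columns 275–300 and 345–360. I'll zoom in.

Run:
```python
import cv2,numpy as np
t=cv2.imread("pics/top0.png");s=cv2.imread("pics/side0.png")
def crop(im,x,y,w,h,W,H): return cv2.resize(im[y:y+h,x:x+w],(W,H),interpolation=cv2.INTER_CUBIC)
a=crop(t,250,130,130,65,400,200); b=crop(t,380,180,80,40,400,200)
c=crop(s,220,150,100,100,400,400); d1=crop(s,320,105,60,60,200,200); d2=crop(s,280,245,60,60,200,200)
e=crop(t,195,195,60,60,200,200)
e2=crop(t,170,125,60,60,200,200)
m=np.vstack([np.hstack([a,b]),np.hstack([c,np.vstack([np.hstack([d1,d2]),np.hstack([e,e2])])])])
cv2.imwrite("pics/m1.png",m)
```

```text
(no output)
```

View pics/m1.png

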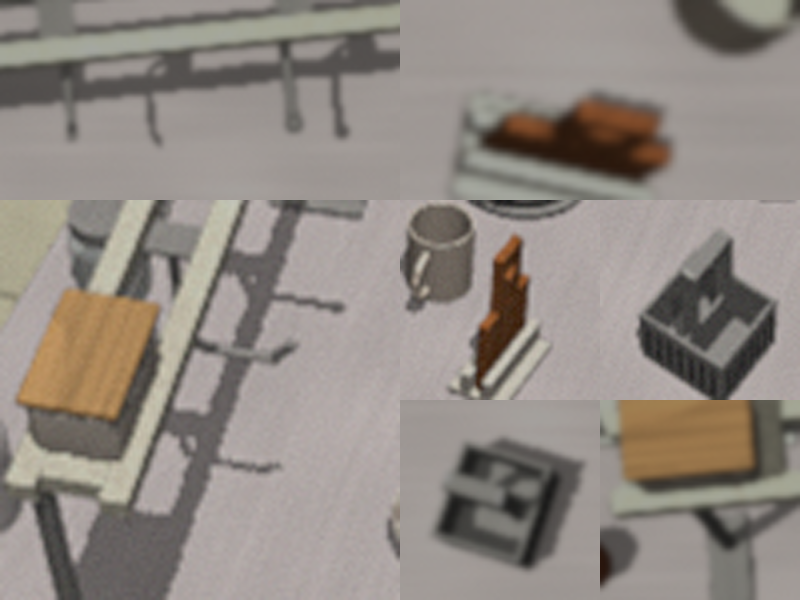

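The hook is the left one: its upturned tip is at about (273,173) in the top view. The peg with its ball is at about (345,170), and the marks to their right are shadows. Next I'll compute coarse positions.

```bash
cat > h.py <<'E'
import numpy as np, cv2
from scipy.spatial.transform import Rotation as R
def K(c):
    return 200/np.tan(np.radians(c["vertical_fov"])/2)
def ray(c,p):
    f=K(c);d=c["extrinsics"][:3,:3]@np.array([(p[0]-c["cx"])/f,(p[1]-c["cy"])/f,1]);return c["extrinsics"][:3,3],d
def onz(c,p,z):
    o,d=ray(c,p);return o+d*(z-o[2])/d[2]
def proj(c,P):
    E=c["extrinsics"];q=E[:3,:3].T@(np.array(P)-E[:3,3]);return q[:2]/q[2]*K(c)+[c["cx"],c["cy"]]
def tri(*cp):
    A=0;b=0
    for c,p in cp:
        o,d=ray(c,p);d=d/np.linalg.norm(d);M=np.eye(3)-np.outer(d,d);A=A+M;b=b+M@o
    return np.linalg.solve(A,b)
def Rt(yaw,tilt):   # fingers forward (along yaw) and down, tilt from vertical; tool y along -(rack y)/+...
    z=np.array([np.cos(yaw)*np.sin(tilt),np.sin(yaw)*np.sin(tilt),-np.cos(tilt)])
    y=np.array([np.sin(yaw),-np.cos(yaw),0.])
    return R.from_matrix(np.column_stack([np.cross(y,z),y,z]))
def inc(s,P,Rg):
    R0=R.from_euler('xyz',s["eef_rot"]); return np.round(np.r_[(R0.inv()*Rg).as_rotvec()/(np.pi/2),R0.inv().apply(np.array(P)-s["tool_pos"])/.4],3)
E
python3 - <<'E'
from cell import *; from h import *
t=capture("top");s=capture("side")
print("TCP proj",proj(t,state()["tool_pos"]),proj(s,state()["tool_pos"]))
print("ball",onz(t,(345.2,170.2),.25),"hooktip",onz(t,(273.1,173.5),.265))
print("peg back/hook back",onz(t,(343,146),.25),onz(t,(272,152),.25))
# slat front edge: bottom boundary of white slat per column
g=t["pixels"].astype(int)
pts=[]
for x in list(range(215,335))+list(range(350,395)):
    col=g[125:170,x].sum(1)
    d=np.diff(col); pts.append((x,125+np.argmin(d)+.5))
pts=np.array(pts); k=np.polyfit(pts[:,0],pts[:,1],1); r=pts[:,1]-np.polyval(k,pts[:,0]); m=abs(r)<1.5;k=np.polyfit(pts[m,0],pts[m,1],1)
for z in(.36,.372):
  A=onz(t,(215,np.polyval(k,215)),z);B=onz(t,(390,np.polyval(k,390)),z);print("edge",A,B,"rack yaw",np.degrees(np.arctan2(-(A-B)[0],(A-B)[1])),m.mean())
def bl(im,lo,hi,box):
    x,y,w,h=box;hsv=cv2.cvtColor(im[y:y+h,x:x+w],cv2.COLOR_BGR2HSV);M=cv2.inRange(hsv,lo,hi);return M
M=bl(t["pixels"],(3,120,60),(18,255,255),(380,180,80,50)); ys,xs=np.nonzero(M);print(len(xs),xs.min()+380,xs.max()+380,ys.min()+180,ys.max()+180)
M=bl(t["pixels"],(3,120,115),(18,255,255),(380,180,80,50)); n,l,st,ce=cv2.connectedComponentsWithStats(M)
for i in range(1,n): print(st[i],ce[i]+[380,180])
print("necktop L,R",onz(t,(415.5,201.5),.185),onz(t,(433,204),.185))
print("sh L,R",onz(t,(400,206),.11),onz(t,(434,212),.11))
# side: board neck top ends (c at 320,105 scale 3.333)
print("side necktop",onz(s,(320+ (505-400)/3.333,105+(243-200)/3.333),.185),onz(s,(320+(520-400)/3.333,105+(238-200)/3.333),.185))
print("basket bar top", onz(t,(195+(445-400)/3.333,195+(487-400)/3.333),.165),onz(t,(195+(530-400)/3.333,195+(490-400)/3.333),.165))
print("basket bar side", onz(s,(280+(685-600)/3.333,245+(270-200)/3.333),.165),onz(s,(280+(728-600)/3.333,245+(236-200)/3.333),.165))
E
```

```text
TCP proj [492.80797598 312.82528033] [447.28898591  98.06118468]
ball [ 0.61387182 -0.0872704   0.25      ] hooktip [0.60197194 0.10785487 0.265     ]
peg back/hook back [ 0.68206152 -0.08248045  0.25      ] [0.66573466 0.11226125 0.25      ]
edge [0.64020057 0.24765434 0.36      ] [ 0.67125789 -0.19258886  0.36      ] rack yaw 4.035292223519495 0.12727272727272726
edge [0.63684115 0.24541094 0.372     ] [ 0.66758711 -0.19041865  0.372     ] rack yaw 4.035292223519495 0.12727272727272726
168 400 432 201 212
[36 21 15  5 41] [423.31707317 202.87804878]
[22 23  7  3 14] [404.78571429 204.28571429]
[49 30  4  2  6] [430.83333333 210.33333333]
necktop L,R [ 0.53767166 -0.29004344  0.185     ] [ 0.53029686 -0.33926426  0.185     ]
sh L,R [ 0.53699142 -0.26040289  0.11      ] [ 0.51850022 -0.36090321  0.11      ]
side necktop [ 0.53803351 -0.31491114  0.185     ] [ 0.52496472 -0.32751573  0.185     ]
basket bar top [0.48705153 0.29685439 0.165     ] [0.48415056 0.22440745 0.165     ]
basket bar side [0.49825523 0.29733128 0.165     ] [0.47436196 0.25431074 0.165     ]
```

Run:
```python
from cell import *; from h import *
s=state();Rg=Rt(np.radians(-10),np.radians(38));z=Rg.apply([0,0,1])
G=np.array([.534,-.315,.160])
print(G-z*.11,inc(s,G-z*.11,Rg))
```

```text
[ 0.4673061  -0.30324007  0.24668118] [-0.134  0.408  0.387  0.713 -0.115 -0.04 ]
```

move_arm(increments=[[[-0.134,0.408,0.387,0.713,-0.115,-0.04,1],[-0.134,0.408,0.387,0.713,-0.115,-0.04,1],[-0.134,0.408,0.387,0.713,-0.115,-0.04,1],[-0.134,0.408,0.387,0.713,-0.115,-0.04,1],[-0.134,0.408,0.387,0.713,-0.115,-0.04,1],[-0.134,0.408,0.387,0.713,-0.115,-0.04,1],[-0.134,0.408,0.387,0.713,-0.115,-0.04,1],[-0.134,0.408,0.387,0.713,-0.115,-0.04,1],[-0.134,0.408,0.387,0.713,-0.115,-0.04,1],[-0.134,0.408,0.387,0.713,-0.115,-0.04,1]]])

```text
time: 1.45
tool_pos: [0.4675, -0.3046, 0.2479]
eef_rot: [3.14, -0.664, -0.174]
wrist_force: [0.7, 0.4, -0.5]
opening: 0.0855
gripper_force: 0.0
```

Run:
```python
from cell import *; from h import *
s=state();print(s["time"],s["tool_pos"],s["eef_rot"])
c=capture("wrist");cv2.imwrite("pics/w1.png",c["pixels"]);print(c["vertical_fov"],c["cx"],c["cy"],np.round(c["extrinsics"],4).tolist())
```

```text
1.45 [ 0.46752891 -0.30461867  0.24788559] [ 3.13990779 -0.66389688 -0.17398348]
71.7983985310946 317.8619762480186 201.63337964905 [[-0.1742, -0.9244, 0.3393, 0.4431], [-0.9847, 0.163, -0.0616, -0.3012], [0.0017, -0.3448, -0.9387, 0.4091], [0.0, 0.0, 0.0, 1.0]]
```

View pics/w1.png

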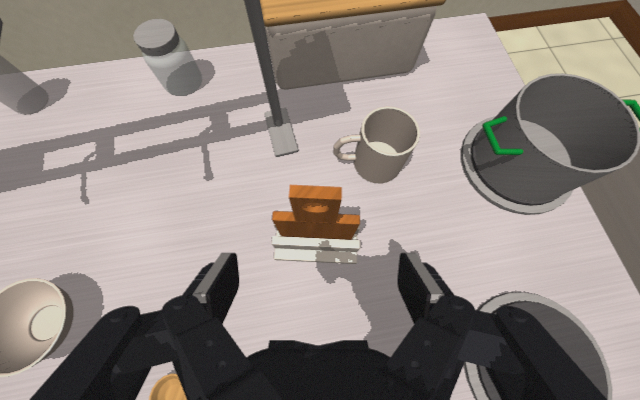

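Seen from the wrist, the board stands nearly square to the gripper. The neck's top face spans (291–341, ~187–196), the shoulders (272–359, ~212) and the hole is at about (316,208).

Run:
```python
from cell import *; from h import *
c=capture("wrist");im=c["pixels"]
M=cv2.inRange(cv2.cvtColor(im,cv2.COLOR_BGR2HSV),(3,120,60),(18,255,255));M[:175]=0;M[260:]=0;M[:,:255]=0;M[:,380:]=0
v=cv2.cvtColor(im,cv2.COLOR_BGR2HSV)[:,:,2]
for y in range(183,240,2):
    x=np.nonzero(M[y])[0]
    if len(x):print(y,x.min(),x.max(),"v",[int(v[y,k]) for k in (300,316,332)])
for n,p,z in(("nL",(290.5,185.5),.185),("nR",(341.5,186.5),.185),("sL",(272,212),.11),("sR",(359.5,212.5),.11)):print(n,onz(c,p,z))
```

```text
185 291 305 v [198, 200, 212]
187 290 341 v [193, 191, 187]
189 290 341 v [184, 196, 190]
191 290 341 v [179, 198, 186]
193 290 341 v [183, 195, 186]
195 290 341 v [190, 193, 187]
197 290 341 v [148, 185, 178]
199 290 341 v [94, 95, 104]
201 291 340 v [91, 93, 84]
203 292 339 v [93, 117, 84]
205 292 339 v [93, 121, 86]
207 293 339 v [91, 196, 86]
209 293 338 v [93, 193, 84]
211 274 338 v [92, 186, 87]
213 273 337 v [94, 97, 87]
215 273 358 v [90, 91, 87]
217 273 359 v [91, 90, 86]
219 273 359 v [93, 93, 88]
221 274 359 v [87, 89, 88]
223 275 359 v [87, 92, 85]
225 276 358 v [89, 88, 91]
227 277 357 v [87, 89, 89]
229 278 356 v [88, 87, 90]
231 280 355 v [90, 87, 92]
233 281 354 v [89, 88, 94]
235 282 353 v [92, 87, 93]
237 311 351 v [205, 84, 93]
nL [ 0.54311603 -0.29446525  0.185     ]
nR [ 0.53437671 -0.33857264  0.185     ]
sL [ 0.54778583 -0.26698336  0.11      ]
sR [ 0.52994304 -0.36479388  0.11      ]
```

Run:
```python
from cell import *; from h import *
s=state();Rg=Rt(np.radians(-11),np.radians(38));z=Rg.apply([0,0,1])
G=np.array([.533,-.3155,.160])
print(inc(s,G+z*.019,Rg))
```

```text
[-0.006 -0.     0.009 -0.004 -0.     0.322]
```

move_arm(increments=[[[-0.006,0,0.009,-0.004,0,0.08,1],[-0.006,0,0.009,-0.004,0,0.16,1],[-0.006,0,0.009,-0.004,0,0.24,1],[-0.006,0,0.009,-0.004,0,0.3,1],[-0.006,0,0.009,-0.004,0,0.322,1],[-0.006,0,0.009,-0.004,0,0.322,1],[-0.006,0,0.009,-0.004,0,0.322,0.2],[-0.006,0,0.009,-0.004,0,0.322,-0.2],[-0.006,0,0.009,-0.004,0,0.322,-0.5],[-0.006,0,0.009,-0.004,0,0.322,-1],[-0.006,0,0.009,-0.004,0,0.322,-1],[-0.006,0,0.009,-0.004,0,0.322,-1],[-0.006,0,0.009,-0.004,0,0.322,-1]]], squeeze=50)

```text
time: 3.18
tool_pos: [0.5452, -0.3176, 0.1465]
eef_rot: [3.141, -0.666, -0.19]
wrist_force: [-1.2, 2.5, 4.1]
opening: 0.0454
gripper_force: 51.8
```

Run:
```python
from cell import *; from h import *
s=state();print(s["tool_pos"],s["eef_rot"],s["opening"],s["gripper_force"],s["wrist_force"])
R0=R.from_euler('xyz',s["eef_rot"]);P=s["tool_pos"]
print("lift",inc(s,P+[0,0,.06],R0))
Rg=Rt(np.radians(4.2),np.radians(38));u=np.array([np.cos(np.radians(4.2)),np.sin(np.radians(4.2)),0]);z=Rg.apply([0,0,1])
O=np.array([.651,-.0845,.25])
for d in(-.12,-.06): print("pre",d,O+u*d+z*.019)
```

```text
[ 0.54518103 -0.31756522  0.14652607] [ 3.14079624 -0.66623201 -0.18994889] 0.045422598368862976 51.75093650606868 [-1.24106097  2.48267017  4.14392398]
lift [ 0.     0.     0.     0.093  0.    -0.118]
pre -0.12 [ 0.54298842 -0.09243187  0.2350278 ]
pre -0.06 [ 0.60282729 -0.08803758  0.2350278 ]
```

move_arm(increments=[[[0,0,0,0.03,0,-0.039,-1],[0,0,0,0.062,0,-0.079,-1],[0,0,0,0.093,0,-0.118,-1],[0,0,0,0.123,0,-0.157,-1],[0,0,0,0.123,0,-0.157,-1]]])

```text
time: 3.8
tool_pos: [0.5443, -0.3178, 0.2247]
eef_rot: [3.141, -0.663, -0.191]
wrist_force: [-0.1, -0.1, -2.6]
opening: 0.0455
gripper_force: 52.0
```

Run:
```python
from cell import *; from h import *
s=state();print(s["tool_pos"],s["opening"],s["wrist_force"])
Rg=Rt(np.radians(4.2),np.radians(38));u=np.array([np.cos(np.radians(4.2)),np.sin(np.radians(4.2)),0]);z=Rg.apply([0,0,1])
O=np.array([.651,-.0845,.25]); print(inc(s,O-u*.12+z*.019,Rg))
```

```text
[ 0.54429967 -0.31782549  0.22473448] 0.04553965041482152 [-0.09756007 -0.07751032 -2.64687799]
[ 0.104  0.    -0.133 -0.071 -0.552 -0.089]
```

move_arm(increments=[[[0.02,0,-0.026,-0.014,-0.11,-0.018,-1],[0.042,0,-0.054,-0.028,-0.22,-0.036,-1],[0.062,0,-0.08,-0.043,-0.33,-0.054,-1],[0.084,0,-0.107,-0.057,-0.44,-0.071,-1],[0.104,0,-0.133,-0.068,-0.53,-0.086,-1],[0.104,0,-0.133,-0.071,-0.552,-0.089,-1],[0.104,0,-0.133,-0.071,-0.552,-0.089,-1],[0.104,0,-0.133,-0.071,-0.552,-0.089,-1]]])

```text
time: 4.8
tool_pos: [0.5426, -0.093, 0.2342]
eef_rot: [-3.141, -0.662, 0.072]
wrist_force: [-0.2, -0.9, -2.9]
opening: 0.0454
gripper_force: 52.8
```

Run:
```python
from cell import *; from h import *
s=state();print(s["time"],s["tool_pos"],s["eef_rot"],s["opening"])
ims=[]
cs={n:capture(n) for n in("wrist","top","side")}
O=np.array([.651,-.0845,.25]);p=proj(cs["wrist"],O).astype(int);print("O proj",p)
w=cs["wrist"]["pixels"].copy();cv2.imwrite("pics/w2.png",w)
z=R.from_euler('xyz',s["eef_rot"]).apply([0,0,1]);G=s["tool_pos"]-.019*z;print("G",G)
for n in("top","side"):
    x,y=proj(cs[n],G).astype(int);print(n,x,y);x-=40;y-=40
    ims.append(cv2.resize(cs[n]["pixels"][max(y,0):y+100,x:x+100],(400,400),interpolation=cv2.INTER_CUBIC))
cv2.imwrite("pics/ts2.png",np.hstack(ims))
```

```text
4.8 [ 0.54264721 -0.092962    0.23418709] [-3.14108766 -0.66228808  0.07226956] 0.04538509225851567
O proj [314  87]
G [ 0.53099487 -0.0938152   0.24917025]
top 348 200
side 335 147
```

View pics/w2.png

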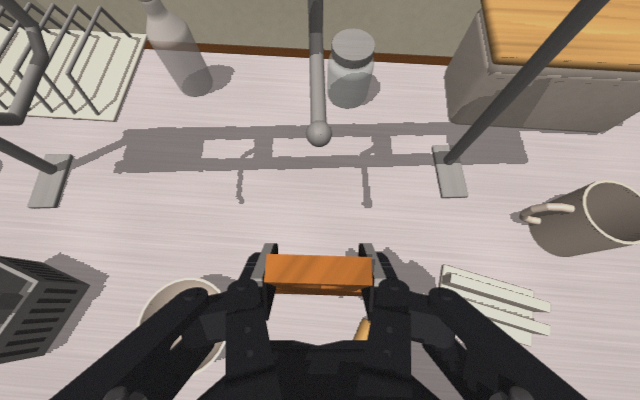

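View pics/ts2.png

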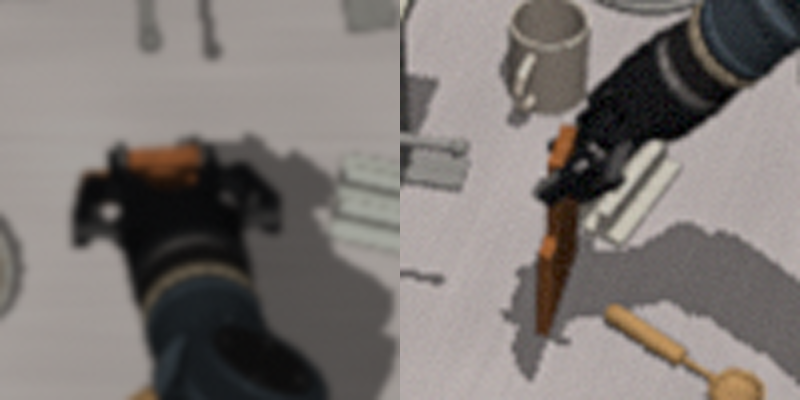

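The ball of the peg is at about (319,132) in the wrist view, with its shaft running up to column 316. The held board's neck top spans (265–372, 254–290) and it hangs upright between the fingers.

Run:
```python
from cell import *; from h import *
c=capture("wrist");im=c["pixels"];t=capture("top");s=state()
b=onz(c,(319,132.5),.25);print("ball wrist",b,"top",onz(t,(345.4,170.2),.25),"tri",tri((c,(319,132.5)),(t,(345.4,170.2))))
for z in(.245,.25,.255):print(z,proj(t,[b[0],b[1],z]))
# shaft direction
g=cv2.cvtColor(im,cv2.COLOR_BGR2GRAY).astype(int)
for y in(70,85,100,115): 
    row=g[y,295:345];d=np.diff(row);print(y,295+np.argmin(d)+.5,295+np.argmax(d)+.5,end=' ; ')
print()
hsv=cv2.cvtColor(im,cv2.COLOR_BGR2HSV);M=cv2.inRange(hsv,(3,120,60),(18,255,255));M[:240]=0;M[300:]=0;M[:,:255]=0;M[:,382:]=0
for y in range(250,300,4):
    x=np.nonzero(M[y])[0]
    if len(x):print(y,x.min(),x.max(),int(hsv[y,318,2]))
z=R.from_euler('xyz',s["eef_rot"]).apply([0,0,1]);G=s["tool_pos"]-.019*z;u=np.array([np.cos(.0723),np.sin(.0723),0]);v=np.array([-u[1],u[0],0])
for a in(-.006,.006):
  for h in (.023,): print("exp",[proj(c,G+u*a+v*e+[0,0,.025]).round(1).tolist() for e in(.023,-.023)])
```

```text
ball wrist [ 0.6171711  -0.08979783  0.25      ] top [ 0.61386976 -0.08781508  0.25      ] tri [ 0.61306186 -0.08871122  0.25528202]
0.245 [345.9544418  169.44177562]
0.25 [346.10529478 169.01559824]
0.255 [346.25725877 168.58628212]
70 308.5 323.5 ; 85 309.5 324.5 ; 100 309.5 325.5 ; 115 309.5 325.5 ; 
254 267 280 215
258 266 371 186
262 266 371 194
266 266 371 198
270 265 371 201
274 264 372 201
278 264 372 198
282 264 372 191
286 276 369 116
290 276 361 76
294 315 361 75
exp [[259.3, 284.6], [368.8, 284.6]]
exp [[261.3, 255.9], [367.0, 255.9]]
```

move_arm(increments=[[[0,0,0,0.04,0,0.029,-1],[0,0,0,0.08,0,0.06,-1],[0,0,0,0.11,0,0.083,-1],[0,0,0,0.14,0,0.106,-1],[0,0,0,0.17,0,0.129,-1],[0,0,0,0.199,0,0.152,-1],[0,0,0,0.199,0,0.152,-1]]])

```text
time: 5.92
tool_pos: [0.6432, -0.0849, 0.2361]
eef_rot: [-3.141, -0.663, 0.074]
wrist_force: [-0.1, 0.6, -3.3]
opening: 0.0451
gripper_force: 52.9
```

Run:
```python
from cell import *; from h import *
s=state();z=R.from_euler('xyz',s["eef_rot"]).apply([0,0,1]);print(s["tool_pos"]-.019*z,s["wrist_force"],s["ft_torque"])
c=capture("wrist");t=capture("side");x,y=proj(t,s["tool_pos"]).astype(int)
a=cv2.resize(t["pixels"][y-40:y+50,x-40:x+50],(400,400),interpolation=cv2.INTER_CUBIC)
cv2.imwrite("pics/w3.png",np.hstack([c["pixels"][:,120:520],a]))
```

```text
[ 0.63153512 -0.08577053  0.25106737] [-0.14898301  0.63707007 -3.30048547] [-0.05444398  1.0109744   0.01258125]
```

View pics/w3.png

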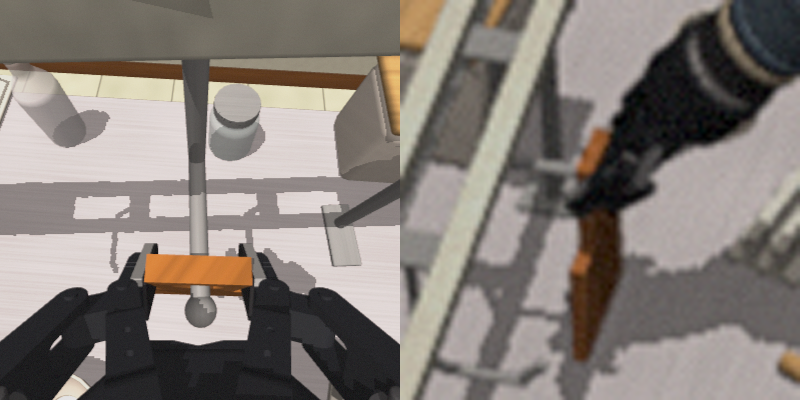

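The ball is through the hole at crop (200,310), and the peg runs cleanly through the neck with no contact force. Next: 18 mm forward, about 9 mm down, then release.

move_arm(increments=[[[0,0,0,0.018,0,0.014,-1],[0,0,0,0.036,0,0.028,-1],[0,0,0,0.036,0,0.028,-1],[0,0,0,0.028,0,0.037,-1],[0,0,0,0.022,0,0.046,-1],[0,0,0,0.022,0,0.046,-1],[0,0,0,0.022,0,0.046,-1]]])

```text
time: 6.9
tool_pos: [0.6609, -0.0833, 0.2272]
eef_rot: [-3.141, -0.664, 0.074]
wrist_force: [0.1, 0.7, -2.2]
opening: 0.0454
gripper_force: 52.9
```

move_arm(increments=[[[0,0,0,0,0,0,-0.1],[0,0,0,0,0,0,0.1],[0,0,0,0,0,0,0.2],[0,0,0,0,0,0,0.3],[0,0,0,0,0,0,0.5],[0,0,0,0,0,0,0.6],[0,0,0,0,0,0,0.6],[0,0,0,0,0,0,0.6],[0,0,0,0,0,0,0.6]]])

```text
time: 8.02
tool_pos: [0.661, -0.0833, 0.2273]
eef_rot: [-3.141, -0.664, 0.074]
wrist_force: [0.3, 0.0, -0.6]
opening: 0.0684
gripper_force: 0.0
```

Run:
```python
from cell import *; from h import *
s=state();print(s["tool_pos"],s["wrist_force"],s["opening"])
c=capture("wrist");t=capture("side");x,y=proj(t,s["tool_pos"]).astype(int)
a=cv2.resize(t["pixels"][y-40:y+50,x-40:x+50],(400,400),interpolation=cv2.INTER_CUBIC)
cv2.imwrite("pics/w4.png",np.hstack([c["pixels"][:,120:520],a]))
```

```text
[ 0.66097717 -0.08331265  0.227293  ] [ 0.33089117  0.02228944 -0.59739432] 0.06838803336709247
```

View pics/w4.png

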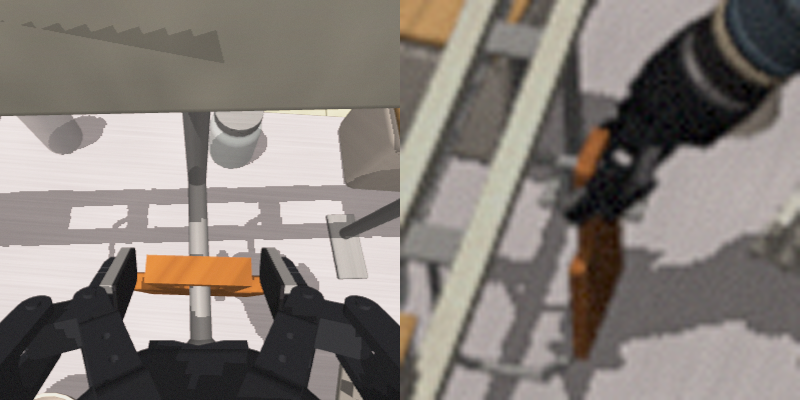

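The board hangs on the peg and the open fingers are clear of it on both sides. I'll back off along the tool axis and go to the basket.

move_arm(increments=[[[0,0,0,0,0,-0.06,0.6],[0,0,0,0,0,-0.16,0.6],[0,0,0,0,0,-0.28,0.8],[0,0,0,0,0,-0.38,1],[0,0,0,0,0,-0.45,1],[0,0,0,0,0,-0.45,1]]])

```text
time: 8.88
tool_pos: [0.5508, -0.0922, 0.3733]
eef_rot: [3.138, -0.67, 0.076]
wrist_force: [0.4, 0.5, 0.2]
opening: 0.0855
gripper_force: 0.0
```

Run:
```python
from cell import *; from h import *
s=state();print(s["tool_pos"],s["wrist_force"])
Rg=Rt(np.radians(-25),np.radians(38));z=Rg.apply([0,0,1])
G=np.array([.486,.272,.150]);print(G-z*.13,inc(s,G-z*.13,Rg))
```

```text
[ 0.55082357 -0.09220862  0.37328565] [0.42367346 0.47593176 0.20916809]
[0.41346276 0.30582467 0.2524414 ] [-0.199 -0.005  0.256 -0.397 -1.018  0.067]
```

move_arm(increments=[[[-0.03,0,0.036,-0.08,-0.1,0.01,1],[-0.06,0,0.08,-0.16,-0.25,0.02,1],[-0.1,0,0.13,-0.24,-0.4,0.033,1],[-0.14,0,0.18,-0.32,-0.55,0.045,1],[-0.18,0,0.23,-0.38,-0.7,0.055,1],[-0.199,-0.005,0.256,-0.397,-0.85,0.067,1],[-0.199,-0.005,0.256,-0.397,-0.98,0.067,1],[-0.199,-0.005,0.256,-0.397,-0.98,0.067,1],[-0.199,-0.005,0.256,-0.397,-0.98,0.067,1],[-0.199,-0.005,0.256,-0.397,-0.98,0.067,1]]])

```text
time: 10.12
tool_pos: [0.3923, -0.0779, 0.2895]
eef_rot: [-3.128, -0.633, -0.375]
wrist_force: [-0.3, -1.0, -0.3]
opening: 0.0854
gripper_force: 0.0
```

Run:
```python
from cell import *; from h import *
s=state();print(s["time"],s["tool_pos"],s["eef_rot"])
c=capture("wrist");cv2.imwrite("pics/w5.png",c["pixels"]);print(np.round(c["extrinsics"],4).tolist())
```

```text
10.125 [ 0.39226985 -0.07785309  0.28951281] [-3.12757768 -0.63250343 -0.37457998]
[[-0.3582, -0.8848, 0.2981, 0.3732], [-0.9336, 0.3431, -0.1032, -0.0733], [-0.011, -0.3152, -0.9489, 0.4514], [0.0, 0.0, 0.0, 1.0]]
```

View pics/w5.png

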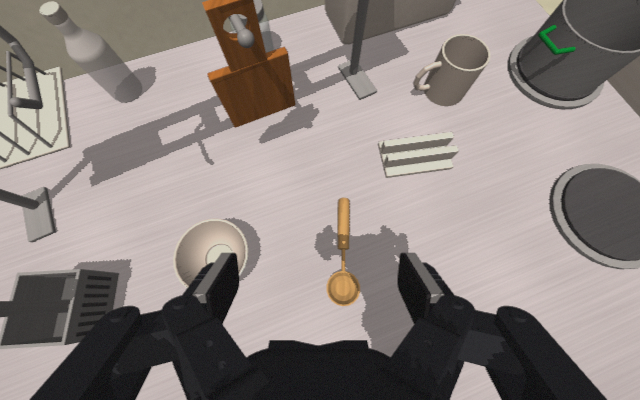

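The board hangs upright on the peg: its neck and ball are at (240,35). The basket is at the left, around (60,300). The arm stopped short, so I'll check the joints.

Run:
```python
from cell import *; from h import *
s=state();print(s["joint_positions"].round(3),s["qvel"].round(3),s["effort"].round(1),s["wrist_force"])
Rg=Rt(np.radians(-25),np.radians(38));z=Rg.apply([0,0,1])
G=np.array([.486,.272,.150]);print(inc(s,G-z*.13,Rg))
```

```text
[-0.376 -0.989 -0.63   1.297  0.015  3.141] [-0.002 -0.001 -0.002 -0.005  0.     0.   ] [-0.  -1.9 33.8 -4.7  0.   0. ] [0.74436245 0.46597467 0.25411451]
[-0.033  0.019  0.031 -0.299 -0.913 -0.09 ]
```

Joint 6 has reached its limit, and joint 2 is at its own. I'll turn the gripper half a turn, which gives the same grasp.

move_arm(increments=[[[0,0,-0.11,0.05,0,0.02,1],[0,0,-0.22,0.05,0,0.02,1],[0,0,-0.33,0.05,0,0.02,1],[0,0,-0.44,0.05,0,0.02,1],[0,0,-0.55,0.05,0,0.02,1],[0,0,-0.66,0.05,0,0.02,1],[0,0,-0.77,0.05,0,0.02,1],[0,0,-0.88,0.05,0,0.02,1],[0,0,-1,0.05,0,0.02,1],[0,0,-1,0.05,0,0.02,1]]])

```text
time: 11.42
tool_pos: [0.4116, -0.0856, 0.2946]
eef_rot: [2.509, -0.012, 1.202]
wrist_force: [0.0, 0.0, 0.2]
opening: 0.0854
gripper_force: 0.0
```

```bash
cat >> h.py <<'E'
def Rh(yaw,tilt): return Rt(yaw,tilt)*R.from_euler('z',np.pi)
E
python3 - <<'E'
from cell import *; from h import *
s=state();print(s["joint_positions"].round(3),s["tool_pos"])
Rg=Rh(np.radians(-25),np.radians(38));z=Rg.apply([0,0,1])
G=np.array([.486,.272,.150]);print(inc(s,G-z*.13,Rg))
E
```

```text
[-0.376 -0.924 -0.599  1.264  0.014  1.572] [ 0.41159115 -0.08556412  0.29461549]
[ 0.01  -0.041 -0.97   0.913 -0.35  -0.111]
```

move_arm(increments=[[[0.001,-0.004,-0.1,0.09,-0.035,-0.01,1],[0.002,-0.008,-0.2,0.18,-0.07,-0.02,1],[0.003,-0.012,-0.3,0.27,-0.1,-0.03,1],[0.004,-0.016,-0.4,0.36,-0.14,-0.045,1],[0.005,-0.02,-0.5,0.46,-0.175,-0.055,1],[0.006,-0.025,-0.6,0.56,-0.21,-0.066,1],[0.007,-0.03,-0.7,0.66,-0.25,-0.08,1],[0.008,-0.034,-0.8,0.76,-0.29,-0.09,1],[0.009,-0.038,-0.9,0.85,-0.32,-0.1,1],[0.01,-0.041,-0.97,0.913,-0.35,-0.111,1],[0.01,-0.041,-0.97,0.913,-0.35,-0.111,1],[0.01,-0.041,-0.97,0.913,-0.35,-0.111,1],[0.01,-0.041,-0.97,0.913,-0.35,-0.111,1]]])

```text
time: 13.05
tool_pos: [0.4131, 0.3046, 0.2522]
eef_rot: [-3.141, 0.663, 2.704]
wrist_force: [-0.5, -0.4, 0.6]
opening: 0.0854
gripper_force: 0.0
```

Run:
```python
from cell import *; from h import *
s=state();print(s["time"],s["joint_positions"].round(3),s["tool_pos"],s["eef_rot"])
c=capture("wrist");cv2.imwrite("pics/w6.png",c["pixels"]);print(np.round(c["extrinsics"],4).tolist())
```

```text
13.05 [ 0.873 -0.202 -0.232  1.343 -0.637  1.245] [0.41313205 0.30463362 0.2522136 ] [-3.14147607  0.66332328  2.70398202]
[[0.4239, 0.5083, 0.7496, 0.2786], [0.9057, -0.2375, -0.3511, 0.3668], [-0.0004, 0.8278, -0.561, 0.3166], [0.0, 0.0, 0.0, 1.0]]
```

View pics/w6.png

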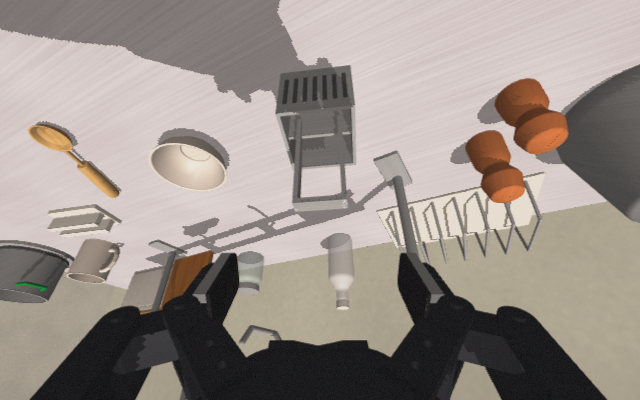

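Camera is now upside down. The basket's rim corners are near (277,117), (354,107), (356,162) and (287,165), and the handle bar spans (293–348, ~197–209). I'll measure these.

Run:
```python
from cell import *; from h import *
c=capture("wrist");g=cv2.cvtColor(c["pixels"],cv2.COLOR_BGR2GRAY)
for x in(300,305,320,335,342):print(x,g[186:216,x].tolist())
for y in(196,200,203,206):print(y,g[y,284:302].tolist(),g[y,336:358].tolist())
for x in (284,300,330,350):print("col",x,g[90:125,x].tolist())
for n,p,z in(("rfL",(277,117),.075),("rfR",(354,107),.075),("rbR",(356,163),.075),("rbL",(287,166),.075),("barL",(293,205),.165),("barR",(347.5,203),.165)):print(n,onz(c,p,z).round(4))
```

```text
300 [89, 90, 90, 116, 120, 118, 116, 118, 143, 146, 147, 117, 108, 109, 108, 108, 135, 167, 167, 168, 169, 170, 171, 169, 184, 147, 126, 123, 123, 123]
305 [210, 210, 212, 212, 208, 206, 209, 207, 207, 209, 209, 136, 110, 109, 105, 109, 161, 170, 168, 169, 169, 171, 170, 171, 174, 130, 126, 122, 125, 126]
320 [207, 207, 207, 205, 206, 205, 204, 205, 207, 203, 128, 107, 106, 104, 110, 165, 168, 168, 168, 169, 171, 170, 170, 173, 131, 128, 125, 125, 122, 123]
335 [208, 207, 205, 204, 207, 204, 202, 207, 137, 110, 108, 108, 98, 106, 166, 169, 168, 166, 168, 172, 171, 169, 173, 133, 124, 124, 128, 125, 125, 126]
342 [106, 109, 110, 109, 107, 115, 111, 109, 111, 113, 112, 109, 112, 161, 201, 171, 167, 174, 170, 170, 177, 181, 153, 127, 124, 123, 124, 126, 126, 124]
196 [209, 207, 207, 208, 209, 208, 209, 209, 159, 100, 93, 102, 108, 84, 63, 65, 147, 199] [98, 102, 108, 107, 108, 112, 112, 116, 119, 121, 123, 120, 123, 123, 171, 193, 200, 203, 202, 203, 203, 203]
200 [208, 208, 209, 211, 210, 209, 210, 196, 147, 111, 108, 108, 107, 109, 108, 107, 108, 97] [165, 165, 165, 167, 167, 169, 201
[... 595 characters left out ...]
 172, 150, 92, 81, 80, 81, 78, 81, 81, 81, 80]
col 300 [87, 89, 86, 89, 88, 88, 85, 99, 102, 100, 87, 91, 90, 88, 91, 90, 89, 90, 88, 87, 92, 100, 104, 103, 107, 103, 101, 90, 93, 106, 104, 107, 103, 100, 103]
col 330 [89, 89, 87, 87, 88, 88, 86, 86, 90, 90, 87, 90, 91, 91, 87, 91, 88, 94, 102, 103, 105, 108, 109, 109, 107, 109, 105, 104, 106, 107, 108, 106, 103, 106, 107]
col 350 [103, 105, 107, 106, 106, 107, 108, 108, 99, 91, 100, 101, 99, 88, 87, 96, 101, 103, 97, 75, 72, 74, 72, 71, 72, 74, 77, 77, 81, 77, 76, 80, 81, 80, 84]
rfL [0.4363 0.2445 0.075 ]
rfR [0.4592 0.3235 0.075 ]
rbR [0.5419 0.2979 0.075 ]
rbL [0.5092 0.2142 0.075 ]
barL [0.4763 0.2469 0.165 ]
barR [0.4959 0.2973 0.165 ]
```

Run:
```python
from cell import *; from h import *
c=capture("wrist");s=state()
for f,b in((.165,(201.6,199.4)),(.165,(210.6,208.7))):
    A=onz(c,(305,b[0]),f);B=onz(c,(335,b[1]),f);d=B-A;print(A,B,"yaw",np.degrees(np.arctan2(-d[0],d[1])))
L=onz(c,(294.5,206.3),.165);Rr=onz(c,(348,203),.165);print("bar",L,Rr,(L+Rr)/2,np.linalg.norm(L-Rr))
yaw=np.radians(-18)
Rg=Rh(yaw,np.radians(38));z=Rg.apply([0,0,1])
M=(L+Rr)/2;G=np.array([M[0],M[1],.148]);print(inc(s,G-z*.08,Rg),inc(s,G+z*.019,Rg))
```

```text
[0.47600528 0.26054877 0.165     ] [0.48490476 0.28857675 0.165     ] yaw -17.615735600405948
[0.49067001 0.25298895 0.165     ] [0.50035631 0.2822945  0.165     ] yaw -18.29016790030187
bar [0.47902535 0.24714348 0.165     ] [0.49612262 0.2978306  0.165     ] [0.48757399 0.27248704 0.165     ] 0.053493003848672525
[-0.048  0.    -0.062  0.    -0.009  0.131] [-0.048  0.    -0.062  0.001  0.009  0.377]
```

move_arm(increments=[[[-0.024,0,-0.031,0,-0.004,0.05,1],[-0.048,0,-0.062,0,-0.009,0.11,1],[-0.048,0,-0.062,0,-0.009,0.131,1],[-0.048,0,-0.062,0,-0.009,0.131,1],[-0.048,0,-0.062,0,-0.003,0.2,1],[-0.048,0,-0.062,0,0.003,0.28,1],[-0.048,0,-0.062,0,0.008,0.34,1],[-0.048,0,-0.062,0,0.009,0.377,1],[-0.048,0,-0.062,0,0.009,0.377,1],[-0.048,0,-0.062,0,0.009,0.377,0.3],[-0.048,0,-0.062,0,0.009,0.377,0],[-0.048,0,-0.062,0,0.009,0.377,-0.5],[-0.048,0,-0.062,0,0.009,0.377,-1],[-0.048,0,-0.062,0,0.009,0.377,-1],[-0.048,0,-0.062,0,0.009,0.377,-1],[-0.048,0,-0.062,0,0.009,0.377,-1]]], squeeze=50)

```text
time: 15.2
tool_pos: [0.4993, 0.2697, 0.1346]
eef_rot: [-3.141, 0.665, 2.829]
wrist_force: [-0.8, -1.6, 5.8]
opening: 0.0531
gripper_force: 53.4
```

Run:
```python
from cell import *; from h import *
s=state();print(s["tool_pos"],s["eef_rot"],s["opening"],s["gripper_force"],s["joint_positions"].round(2))
z=R.from_euler('xyz',s["eef_rot"]).apply([0,0,1]);print("G",s["tool_pos"]-.019*z)
R0=R.from_euler('xyz',s["eef_rot"]);print(inc(s,s["tool_pos"]+[0,0,.16],R0))
```

```text
[0.49931585 0.26973625 0.13456843] [-3.14108269  0.66491921  2.829199  ] 0.05312449611256771 53.421210050582886 [ 0.66 -0.22 -0.5   0.88 -0.54  0.86]
G [0.4881633  0.27334835 0.1495208 ]
[ 0.     0.     0.    -0.247 -0.    -0.315]
```

move_arm(increments=[[[0,0,0,-0.03,0,-0.039,-1],[0,0,0,-0.08,0,-0.102,-1],[0,0,0,-0.13,0,-0.166,-1],[0,0,0,-0.18,0,-0.23,-1],[0,0,0,-0.208,0,-0.266,-1],[0,0,0,-0.208,0,-0.266,-1]]])

```text
time: 15.95
tool_pos: [0.499, 0.2701, 0.2685]
eef_rot: [-3.141, 0.663, 2.83]
wrist_force: [0.2, -0.1, -3.1]
opening: 0.0531
gripper_force: 53.5
```

Run:
```python
from cell import *; from h import *
s=state();z=R.from_euler('xyz',s["eef_rot"]).apply([0,0,1]);print("G",s["tool_pos"]-.019*z,s["wrist_force"],s["opening"])
t=capture("top");d=capture("side")
# extremal dark tip of hook in both views
T=tri((t,(273.1,173.2)),(d,(293.75,186.25)));print("tip",T,proj(t,T),proj(d,T))
# seat front end / back end in side view, on z=.246
for p in((289,189.5),(271.5,186)):print(onz(d,p,.248))
g=cv2.cvtColor(t["pixels"],cv2.COLOR_BGR2GRAY)
for y in range(158,178,2):print(y,g[y,266:280].tolist())
Rg=Rh(np.radians(4.2),np.radians(38));u=np.array([np.cos(np.radians(4.2)),np.sin(np.radians(4.2)),0]);z=Rg.apply([0,0,1])
O=np.array([.634,.110,.2785]);print(inc(s,O-u*.13+z*.019,Rg))
```

```text
G [0.48785002 0.27368966 0.28350036] [ 0.18628252 -0.06491341 -3.06686596] 0.05314001792447138
tip [0.60079391 0.10771639 0.2616923 ] [273.2263713 174.2023487] [292.85989078 185.97872961]
[0.61151312 0.1132466  0.248     ]
[0.66547627 0.1166013  0.248     ]
158 [82, 83, 84, 87, 96, 107, 105, 93, 84, 83, 85, 85, 85, 86]
160 [83, 85, 84, 87, 94, 105, 106, 93, 82, 82, 84, 86, 86, 86]
162 [90, 95, 101, 103, 102, 105, 107, 98, 94, 100, 105, 106, 106, 111]
164 [136, 141, 147, 147, 136, 123, 116, 116, 128, 144, 152, 154, 154, 154]
166 [157, 158, 158, 156, 149, 136, 122, 118, 132, 150, 159, 160, 159, 160]
168 [159, 159, 159, 158, 154, 141, 123, 117, 129, 149, 158, 159, 160, 159]
170 [160, 160, 160, 160, 154, 135, 107, 95, 113, 140, 156, 161, 161, 161]
172 [161, 161, 160, 159, 153, 132, 101, 89, 106, 135, 153, 160, 161, 160]
174 [160, 159, 159, 159, 154, 140, 123, 114, 122, 140, 155, 159, 159, 159]
176 [161, 161, 161, 161, 160, 154, 148, 147, 150, 157, 160, 161, 161, 161]
[-0.151 -0.    -0.193 -0.126 -0.388  0.115]
```

move_arm(increments=[[[-0.025,0,-0.032,-0.021,-0.06,0.019,-1],[-0.05,0,-0.064,-0.042,-0.13,0.038,-1],[-0.075,0,-0.096,-0.063,-0.19,0.057,-1],[-0.1,0,-0.13,-0.084,-0.26,0.077,-1],[-0.125,0,-0.16,-0.105,-0.32,0.096,-1],[-0.151,0,-0.193,-0.126,-0.37,0.115,-1],[-0.151,0,-0.193,-0.126,-0.388,0.115,-1],[-0.151,0,-0.193,-0.126,-0.388,0.115,-1],[-0.151,0,-0.193,-0.126,-0.388,0.115,-1]]])

```text
time: 17.18
tool_pos: [0.5154, 0.102, 0.2622]
eef_rot: [-3.14, 0.661, -3.067]
wrist_force: [0.2, 0.8, -3.1]
opening: 0.0533
gripper_force: 55.0
```

Run:
```python
from cell import *; from h import *
s=state();z=R.from_euler('xyz',s["eef_rot"]).apply([0,0,1]);G=s["tool_pos"]-.019*z;print("G",G,s["eef_rot"],s["wrist_force"],s["opening"],s["joint_positions"].round(2))
c=capture("wrist");g=cv2.cvtColor(c["pixels"],cv2.COLOR_BGR2GRAY)
print("bar expected",[proj(c,G+[0,dy,.0155]).round(1).tolist() for dy in(-.027,.027)],"hook tip",proj(c,[.601,.108,.265]),"seat back",proj(c,[.668,.1125,.246]))
for y in range(200,330,8):print(y,(g[y,230:410:6]//10).tolist())
Rg=Rh(np.radians(4.2),np.radians(38));u=np.array([np.cos(np.radians(4.2)),np.sin(np.radians(4.2)),0]);z=Rg.apply([0,0,1])
O=np.array([.633,.1105,.2785])
for d in(-.06,-.002):print(inc(s,O+u*d+z*.019,Rg))
```

```text
G [0.50381074 0.10115612 0.27719608] [-3.13999094  0.66067255 -3.06688562] [ 0.23625054  0.79865674 -3.12081525] 0.053251469522656754 [ 0.07 -0.67 -0.57  1.01  0.   -0.01]
bar expected [[263.9, 302.2], [376.2, 304.6]] hook tip [319.16809792 299.30292624] seat back [318.48688937 298.11896075]
200 [23, 23, 23, 23, 23, 23, 19, 12, 11, 15, 17, 17, 17, 17, 17, 19, 19, 19, 19, 19, 19, 9, 10, 19, 23, 23, 22, 24, 23, 24]
208 [23, 23, 23, 23, 23, 23, 23, 12, 10, 22, 22, 22, 22, 14, 14, 14, 15, 16, 16, 22, 22, 7, 10, 23, 23, 23, 23, 22, 23, 24]
216 [23, 23, 23, 23, 23, 23, 23, 12, 9, 23, 22, 22, 14, 14, 13, 14, 16, 19, 19, 23, 23, 8, 10, 23, 23, 13, 16, 23, 24, 16]
224 [19, 19, 19, 19, 20, 20, 16, 12, 8, 22, 23, 23, 23, 23, 20, 17, 18, 19, 19, 22, 22, 7, 10, 20, 23, 21, 24, 23, 16, 23]
232 [19, 19, 19, 19, 19, 19, 15, 12, 7, 19, 19, 19, 19, 19, 17, 16, 17, 18, 18, 19, 19, 8, 10, 11, 23, 23, 24, 21, 24, 23]
240 [19, 19, 19, 19, 19, 19, 13, 12, 7, 19, 19, 19, 19, 19, 16, 16, 17, 18, 18, 19, 19, 10, 10, 10, 20, 20, 13, 19, 19, 19]
248 [19, 19, 19, 19, 18, 9, 12, 12, 7, 19, 19, 19, 19, 19, 16, 18,
[... 585 characters left out ...]
13, 13, 12, 11, 10, 10, 10, 3, 7, 3, 3, 3]
296 [2, 3, 3, 3, 7, 8, 12, 11, 12, 12, 12, 12, 12, 12, 12, 12, 12, 12, 12, 12, 12, 12, 10, 10, 10, 4, 2, 3, 3, 3]
304 [3, 2, 3, 3, 6, 4, 19, 19, 19, 19, 19, 19, 19, 19, 19, 19, 19, 19, 19, 19, 19, 19, 19, 19, 9, 4, 3, 3, 2, 3]
312 [3, 2, 3, 3, 3, 2, 19, 19, 18, 18, 18, 19, 19, 19, 19, 12, 19, 19, 19, 19, 19, 19, 19, 19, 14, 3, 3, 3, 2, 2]
320 [3, 2, 3, 3, 3, 17, 19, 18, 19, 18, 19, 18, 19, 19, 19, 12, 19, 19, 19, 19, 19, 19, 19, 19, 19, 2, 3, 3, 3, 3]
328 [2, 3, 3, 3, 3, 9, 19, 18, 19, 19, 18, 18, 19, 19, 19, 12, 19, 19, 19, 19, 19, 19, 19, 19, 19, 3, 2, 2, 3, 3]
[-0.    -0.002  0.001 -0.139 -0.     0.104]
[-0.    -0.002  0.001 -0.254 -0.     0.193]
```

move_arm(increments=[[[0,-0.002,0,-0.05,0,0.035,-1],[0,-0.002,0,-0.1,0,0.074,-1],[0,-0.002,0,-0.139,0,0.104,-1],[0,-0.002,0,-0.17,0,0.128,-1],[0,-0.002,0,-0.2,0,0.151,-1],[0,-0.002,0,-0.23,0,0.175,-1],[0,-0.002,0,-0.25,0,0.19,-1],[0,-0.002,0,-0.25,0,0.19,-1],[0,-0.002,0,-0.25,0,0.19,-1]]])

```text
time: 18.35
tool_pos: [0.6406, 0.1105, 0.2643]
eef_rot: [-3.14, 0.664, -3.067]
wrist_force: [0.1, 0.7, -2.6]
opening: 0.0528
gripper_force: 54.9
```

Run:
```python
from cell import *; from h import *
s=state();R0=R.from_euler('xyz',s["eef_rot"]);z=R0.apply([0,0,1]);G=s["tool_pos"]-.019*z;print("G",G,s["wrist_force"],s["ft_torque"],s["opening"])
c=capture("wrist");g=cv2.cvtColor(c["pixels"],cv2.COLOR_BGR2GRAY)
print("tip exp",proj(c,[.601,.108,.265]),proj(c,[.601,.108,.246]),"bar",proj(c,G+[0,0,.0095]))
for y in range(200,310,8):print(y,(g[y,254:390:4]//10).tolist())
print("down25",inc(s,s["tool_pos"]-[0,0,.0275],R0))
```

```text
G [0.62896002 0.10963597 0.27922418] [ 0.10466005  0.66072182 -2.57681383] [-5.30661911e-02  9.06080542e-01  2.83194631e-04] 0.05279611184741287
tip exp [321.8404592  220.25819904] [321.60331751 186.96868713] bar [320.63223087 290.78652748]
200 [19, 18, 19, 11, 11, 12, 11, 8, 11, 11, 11, 11, 11, 11, 10, 8, 8, 8, 11, 11, 11, 11, 11, 11, 11, 7, 10, 10, 11, 15, 19, 19, 19, 23]
208 [19, 18, 19, 19, 11, 12, 10, 13, 19, 19, 18, 19, 19, 19, 10, 8, 8, 8, 16, 18, 19, 18, 18, 17, 17, 7, 10, 10, 17, 19, 19, 19, 20, 20]
216 [19, 19, 19, 19, 12, 12, 9, 17, 19, 19, 19, 19, 19, 19, 8, 10, 10, 9, 20, 22, 23, 23, 23, 22, 19, 9, 9, 10, 10, 19, 19, 19, 19, 19]
224 [19, 19, 19, 19, 12, 12, 9, 19, 19, 19, 19, 19, 19, 19, 11, 12, 12, 11, 21, 22, 23, 23, 22, 22, 19, 13, 8, 10, 10, 19, 19, 19, 19, 20]
232 [19, 19, 19, 16, 12, 12, 7, 19, 19, 19, 19, 19, 19, 19, 19, 10, 11, 10, 17, 20, 21, 21, 21, 19, 19, 17, 7, 10, 10, 19, 19, 19, 20, 19]
240 [19, 18, 19, 12, 11, 11, 7, 19, 19, 19, 19, 19, 19, 19, 19, 13, 18, 18, 14, 17, 18, 19, 19, 19, 19, 19, 7, 10, 10, 17, 19, 19, 20, 20]
248 [18, 8, 8, 11, 12, 10, 7, 19,
[... 383 characters left out ...]
 11, 7, 18, 19, 19, 19, 19, 19, 19, 19, 19, 16, 10, 12, 17, 19, 19, 19, 19, 19, 19, 19, 16, 7, 10, 10, 3, 2, 8, 8]
280 [4, 3, 10, 12, 12, 7, 19, 19, 19, 19, 19, 19, 19, 19, 19, 16, 11, 12, 17, 19, 19, 19, 19, 19, 20, 19, 19, 7, 10, 10, 7, 2, 3, 12]
288 [4, 3, 11, 12, 12, 10, 14, 13, 13, 13, 13, 13, 13, 13, 12, 12, 12, 12, 12, 12, 13, 12, 12, 12, 12, 12, 11, 10, 10, 10, 10, 2, 4, 7]
296 [6, 3, 10, 10, 10, 10, 10, 10, 10, 10, 10, 10, 10, 10, 10, 10, 12, 12, 11, 11, 12, 11, 11, 12, 11, 12, 11, 10, 10, 10, 10, 2, 4, 3]
304 [6, 3, 17, 19, 19, 19, 19, 19, 19, 19, 19, 19, 19, 19, 19, 19, 19, 19, 19, 19, 19, 19, 19, 19, 18, 18, 19, 18, 19, 18, 9, 2, 3, 3]
down25 [0.    0.    0.    0.042 0.    0.054]
```

The hook runs through the window at column ~318, midway between the straps, with no contact. Lowering about 37 mm.

move_arm(increments=[[[0,0,0,0.015,0,0.019,-1],[0,0,0,0.03,0,0.038,-1],[0,0,0,0.042,0,0.054,-1],[0,0,0,0.05,0,0.064,-1],[0,0,0,0.057,0,0.073,-1],[0,0,0,0.057,0,0.073,-1],[0,0,0,0.057,0,0.073,-1]]])

```text
time: 19.27
tool_pos: [0.6414, 0.1101, 0.2281]
eef_rot: [-3.14, 0.666, -3.068]
wrist_force: [1.3, -1.1, -2.2]
opening: 0.0531
gripper_force: 54.9
```

move_arm(increments=[[[0,0,0,0.003,0,0.004,-1],[0,0,0,0.003,0,0.004,-1],[0,0,0,0.003,0,0.004,0.2],[0,0,0,0.003,0,0.004,0.35],[0,0,0,0.003,0,0.004,0.5],[0,0,0,0.003,0,0.004,0.65],[0,0,0,0.003,0,0.004,0.8],[0,0,0,0.003,0,0.004,0.8],[0,0,0,0.003,0,0.004,0.8],[0,0,0,0.003,0,0.004,0.8]]])

```text
time: 20.52
tool_pos: [0.6412, 0.11, 0.2254]
eef_rot: [-3.14, 0.665, -3.068]
wrist_force: [1.0, -0.2, -0.2]
opening: 0.0771
gripper_force: 0.0
```

Run:
```python
from cell import *; from h import *
s=state();R0=R.from_euler('xyz',s["eef_rot"]);z=R0.apply([0,0,1]);G=s["tool_pos"]-.019*z;print("G",G,s["wrist_force"],s["opening"],s["gripper_force"])
c=capture("wrist");g=cv2.cvtColor(c["pixels"],cv2.COLOR_BGR2GRAY)
u=np.array([.997,.073,0])
print("bar underside exp if hung, x=-4: front",proj(c,np.array([.629,.110,.25])-u*.008),"top front",proj(c,np.array([.629,.110,.256])-u*.008))
for y in range(230,320,6):print(y,(g[y,230:410:5]//10).tolist())
```

```text
G [0.62949385 0.10922136 0.2403974 ] [ 0.96448495 -0.21936725 -0.15311291] 0.07714722657950299 0.0
bar underside exp if hung, x=-4: front [322.54241777 285.78878633] top front [322.64238878 298.99537285]
230 [19, 19, 19, 18, 18, 19, 19, 19, 11, 11, 7, 18, 18, 18, 18, 18, 19, 14, 15, 16, 17, 18, 18, 17, 17, 16, 9, 10, 17, 19, 19, 19, 19, 19, 15, 19]
236 [19, 19, 18, 19, 18, 19, 19, 19, 11, 11, 8, 18, 19, 19, 19, 18, 19, 15, 19, 21, 22, 23, 22, 22, 19, 19, 8, 10, 13, 19, 19, 19, 19, 19, 19, 10]
242 [19, 19, 19, 19, 19, 18, 18, 18, 11, 11, 13, 19, 19, 19, 19, 19, 19, 17, 20, 22, 22, 23, 23, 22, 22, 19, 7, 10, 10, 19, 19, 19, 19, 19, 19, 11]
248 [19, 19, 19, 19, 19, 18, 19, 16, 11, 10, 16, 19, 18, 19, 18, 19, 18, 19, 19, 21, 22, 23, 23, 22, 19, 19, 7, 10, 10, 19, 19, 19, 19, 19, 19, 19]
254 [8, 8, 2, 2, 19, 18, 19, 12, 11, 8, 17, 19, 18, 19, 19, 19, 19, 19, 19, 20, 21, 22, 22, 20, 19, 19, 7, 10, 10, 19, 19, 19, 7, 2, 9, 8]
260 [8, 5, 2, 3, 19, 19, 19, 12, 12, 7, 19, 19, 18, 18, 19, 19, 19, 19, 19, 18, 16, 18, 18, 19, 19, 19, 7, 10, 10, 19, 19, 19, 3, 2, 3, 8]
266 [9, 2, 2, 3, 19, 19, 19,
[... 522 characters left out ...]
2, 2, 3, 8, 19, 18, 15, 11, 11, 11, 11, 11, 11, 11, 11, 12, 7, 8, 8, 8, 10, 10, 10, 10, 10, 10, 10, 11, 13, 12, 19, 19, 14, 2, 2, 2]
296 [2, 2, 3, 18, 19, 18, 12, 11, 11, 11, 11, 11, 11, 11, 11, 11, 7, 8, 8, 8, 10, 10, 10, 10, 10, 10, 10, 10, 10, 10, 19, 19, 19, 2, 3, 3]
302 [2, 2, 5, 19, 19, 19, 19, 18, 18, 18, 18, 18, 19, 18, 18, 19, 8, 8, 8, 7, 19, 18, 18, 19, 18, 18, 18, 18, 18, 18, 19, 19, 19, 14, 3, 2]
308 [2, 3, 19, 18, 19, 19, 18, 18, 18, 19, 19, 19, 19, 19, 19, 19, 9, 10, 10, 9, 19, 19, 19, 19, 19, 19, 19, 19, 19, 19, 19, 19, 19, 19, 2, 2]
314 [3, 5, 19, 19, 18, 18, 19, 18, 18, 18, 18, 18, 18, 18, 19, 18, 11, 12, 11, 10, 19, 19, 19, 19, 19, 19, 19, 19, 19, 19, 19, 19, 19, 19, 14, 2]
```

The bar sits at rows 287–300, where it should be when hung on the seat. The hook tip is in front of it and the fingers are clear on both sides. Retreating.

move_arm(increments=[[[0,0,0,0,0,-0.04,0.8],[0,0,0,0,0,-0.1,0.8],[0,0,0,0,0,-0.18,0.8],[0,0,0,0,0,-0.28,1],[0,0,0,0,0,-0.38,1],[0,0,0,0,0,-0.4,1],[0,0,0,0,0,-0.4,1],[0,0,0,0,0,-0.4,1],[0,0,0,0,0,-0.4,1],[0,0,0,0,0,-0.4,1]]])

```text
time: 21.82
tool_pos: [0.5427, 0.1031, 0.3497]
eef_rot: [-3.14, 0.663, -3.068]
wrist_force: [-0.5, -0.5, 0.0]
opening: 0.0851
gripper_force: 0.0
```

Run:
```python
from cell import *; from h import *
s=state();print(s["time"],s["tool_pos"],s["wrist_force"])
c=capture("wrist");g=cv2.cvtColor(c["pixels"],cv2.COLOR_BGR2GRAY)
u=np.array([.997,.073,0]);v=np.array([-.073,.997,0]);O=np.array([.629,.110,.256])-u*.008
print("bar exp",[proj(c,O+v*e).round(1).tolist() for e in(.027,-.027)],proj(c,O-[0,0,.006]))
for y in range(150,260,6):print(y,(g[y,270:370:4]//10).tolist())
t=capture("top");hsv=cv2.cvtColor(t["pixels"],cv2.COLOR_BGR2HSV);M=cv2.inRange(hsv,(3,120,60),(18,255,255));M[:135]=0;M[235:]=0;M[:,:325]=0;M[:,:][:,375:]=0
ys,xs=np.nonzero(M);print("board px",len(xs),xs.min(),xs.max(),ys.min(),ys.max(),"exp neck top",proj(t,[.649,-.085,.266]),"blade",proj(t,[.649,-.085,.09]))
```

```text
21.825 [0.54267355 0.10306727 0.34970412] [-0.48425183 -0.47204047  0.03636121]
bar exp [[347.0, 198.4], [293.2, 198.4]] [320.09387125 193.53567987]
150 [22, 22, 22, 22, 11, 8, 10, 10, 11, 11, 11, 11, 11, 11, 11, 11, 11, 10, 10, 8, 18, 22, 22, 22, 22]
156 [22, 21, 22, 22, 19, 9, 11, 11, 11, 11, 11, 11, 11, 11, 11, 11, 11, 10, 11, 9, 18, 22, 22, 22, 22]
162 [22, 22, 22, 22, 21, 12, 11, 10, 10, 10, 10, 11, 11, 11, 11, 11, 11, 9, 11, 9, 21, 22, 22, 22, 22]
168 [22, 22, 22, 21, 22, 22, 14, 9, 21, 17, 13, 13, 13, 14, 15, 15, 15, 9, 11, 21, 22, 22, 22, 22, 22]
174 [22, 22, 22, 22, 22, 21, 11, 8, 17, 13, 13, 13, 13, 14, 15, 15, 16, 9, 11, 22, 22, 22, 22, 22, 22]
180 [22, 22, 22, 22, 22, 22, 11, 10, 21, 13, 13, 13, 13, 14, 17, 18, 18, 11, 11, 22, 22, 22, 22, 22, 22]
186 [22, 22, 22, 22, 22, 22, 11, 12, 22, 22, 22, 17, 8, 14, 17, 18, 18, 13, 11, 22, 22, 22, 22, 22, 22]
192 [18, 18, 18, 18, 18, 18, 10, 15, 18, 18, 18, 11, 12, 12, 16, 17, 17, 14, 11, 18, 18, 18, 18, 19, 20]
198 [18, 18, 18, 18, 18, 18, 11, 11, 11, 11, 11, 11, 19, 11, 10, 10, 10, 10, 11, 18, 18, 18, 18, 18, 18]
204 [18, 18, 18, 
[... 433 characters left out ...]
, 18, 18, 18, 18, 18, 16, 15, 13, 14, 15, 18, 18, 18, 18, 18, 19, 19, 18]
234 [18, 18, 18, 18, 18, 18, 18, 18, 18, 18, 18, 18, 10, 11, 22, 23, 22, 18, 18, 19, 18, 18, 19, 18, 19]
240 [18, 18, 18, 18, 18, 18, 18, 18, 18, 18, 18, 18, 10, 11, 18, 19, 18, 18, 18, 18, 18, 18, 19, 18, 18]
246 [18, 18, 18, 18, 18, 18, 18, 18, 18, 18, 18, 18, 10, 11, 18, 18, 18, 18, 18, 18, 19, 18, 18, 18, 19]
252 [18, 18, 18, 18, 18, 18, 18, 18, 18, 18, 18, 18, 10, 11, 18, 18, 18, 18, 18, 19, 19, 18, 18, 19, 18]
258 [18, 18, 18, 18, 18, 18, 18, 18, 18, 18, 18, 18, 10, 11, 18, 19, 18, 19, 19, 18, 18, 18, 18, 19, 19]
board px 201 326 363 154 234 exp neck top [344.598829  156.1666729] blade [340.02016081 171.07166648]
```

move_arm(increments=[[[0,0,0,0,0,-0.05,1],[0,0,0,0,0,-0.05,1],[0,0,0,0,0,-0.05,1],[0,0,0,0,0,-0.05,1],[0,0,0,0,0,-0.05,1],[0,0,0,0,0,-0.05,1],[0,0,0,0,0,-0.05,1],[0,0,0,0,0,-0.05,1],[0,0,0,0,0,-0.05,1],[0,0,0,0,0,-0.05,1],[0,0,0,0,0,-0.05,1],[0,0,0,0,0,-0.05,1],[0,0,0,0,0,-0.05,1],[0,0,0,0,0,-0.05,1],[0,0,0,0,0,-0.05,1],[0,0,0,0,0,-0.05,1]]])

```text
time: 23.92
tool_pos: [0.5304, 0.1022, 0.3671]
eef_rot: [-3.14, 0.665, -3.068]
wrist_force: [-0.4, 0.3, 0.1]
opening: 0.0855
gripper_force: 0.0
```

```bash
python3 -c "
from cell import *
print(hand_in())"
```

```text
the job is handed in; nothing more can be done
None
```

I hung the board on the peg and the basket on the hook, let go of both and backed the arm away, then handed the job in at about 24 s; no verdict came back.

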